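# Wind up the test probe and hold a module on its stop

## Task

Wind the jig's handwheel clockwise by its crank knob until the probe carriage comes up hard against the back of the steel stop. Then lay the metal module in the guide channel, black contact end towards the probe, and push it along the channel against the sprung plunger until it sits squarely on the stop. Finish while still holding it there with the gripper, bearing firmly on the stop but without ramming it, and leave the spray can, screwdriver and spare knob alone.

Things in the scene. Friction and masses are not known exactly. Their poses are not given: they have to be found in the camera images.
- jig: Fixed test jig. Origin: on the bench, on the channel's centre line, below the stop face that the module meets. x = pushing direction, along the channel to the carriage; z up. Aluminium plate x -160 to 170, y -45 to 85 mm, top 12 mm above the bench = channel floor. Channel: x -125 to 0, between dark rails 46 mm apart, 8 mm high, 10 mm wide; flared mouth x -150 to -125.
- stop: Hard stop fixed on the jig: two steel blocks side by side, each 22 mm wide, with a 21 mm gap for the plunger, tops 54 mm above the bench. Front (jig x 0) stops the module, back (jig x 20 mm) stops the carriage. Origin: lower edge of its front face, 12 mm above the bench; axes as the jig. A good hold bears on it with some 3 to 20 N beyond the spring's push.
- carriage (a joint): Travel of the grey probe carriage (50 x 50 mm, top 53 mm above the bench) towards the stop, in m: 0 = wound fully back, 0.040 = hard against the back of the stop. It starts at 0 to 0.010. Driven only by the handwheel, 0.005 m per rad; the wheel's friction keeps it where it is left, also against the plunger's spring.
- handwheel (a joint): Angle of the handwheel in rad; grows clockwise seen from above. 8.0 when the carriage meets the stop: 6 to 8 rad to go at the start. Level wheel 96 mm in diameter, rim top 64 mm above the bench, on a grey housing beside the carriage. Stiff: about 3 to 4 N at the crank knob.
- wheel_axis (a point): Point on the handwheel's upright axis, 90 mm above the bench, at jig x 120, y 55 mm.
- crank_grip (a point): Point to grip on the crank knob: an upright black pin 16 mm in diameter, 45 mm tall (63 to 108 mm above the bench), that stands 38 mm off the wheel's axis and spins freely on its own axis. The point is on the pin's axis, 90 mm above the bench.
- plunger (a joint): How far the sprung plunger is pushed into the carriage, in m: 0 = free, 0.020 at most. The spring gives 1.2 N plus 0.3 N per mm; with the carriage on its stop and the module on the stop it reads 0.014 (about 5.4 N).
- plunger_tip (a point): Centre of the plunger's flat brass nose (16 mm in diameter), 34 mm above the bench. Free, it stands 14 mm out in front of the stop when the carriage is on the stop.
- module: Loose plug-in module, ribbed aluminium block 60 mm long (its x), 40 mm wide (y), 50 mm tall, plus 2 mm ribs on top, about 0.26 kg. Origin: centre of its underside. x points to its black contact end. It starts on the bench, contact end within 0.9 rad of the jig's x direction.
- module_front (a point): Centre of the brass contact on the module's black end face: 30 mm ahead (x) of the module's origin and 22 mm above its underside.
- spray: Bystander: white spray can, 52 mm in diameter, 150 mm tall, standing. Origin: centre of its underside.
- screwdriver: Bystander: screwdriver lying on the bench; x runs along it to the tip.
- spare_knob: Bystander: black control knob, 36 mm in diameter, 22 mm tall. Origin: centre of its underside.
Mind the look-alikes: they are no part of the job. There is more than one size of the module; the one meant has the size given above.

How it is judged:
On the way:
1. the carriage is wound up against the stop, with the module not yet pushed up to the plunger (value of joint carriage above 0.0385 m and value of joint plunger below 0.002 m and x of module_front in the frame of jig below -0.012 m), for 0.2 s.
At the end, for the whole second after the job is handed in: Carriage within 1.5 mm of the stop, plunger in by over 11.5 mm, module in the channel (6 mm sideways, 6 mm in height), contact end within 2 mm of the stop, square to 0.08 rad, pressing on the stop with over 1 N, at rest, the fingers still holding it (value of joint carriage above 0.0385 m and value of joint plunger above 0.0115 m and x of module_front in the frame of jig between -0.002 and 0.003 m and y of module_front in the frame of jig between -0.006 and 0.006 m and z of module_front in the frame of jig between 0.028 and 0.041 m and angle between the x axis of module and the x axis of jig, either way round below 0.08 rad and contact force between module and stop above 1 N and contact force between the fingers and module above 1 N and linear speed of module below 0.01 m/s); the arm keeps its last pose, push and grip.
It fails at once if the module is rammed onto the stop with more than 60 N (contact force between module and stop above 60 N).
It fails at once if the spray can is moved by more than 30 mm (distance of spray from where it was at the start of the episode above 0.03 m).
It fails at once if the screwdriver is moved by more than 30 mm (distance of screwdriver from where it was at the start of the episode above 0.03 m).
It fails at once if the spare knob is moved by more than 30 mm (distance of spare_knob from where it was at the start of the episode above 0.03 m).
It also fails if it takes over 72 s, if anything falls off the work surface, if the arm or the gripper's body presses on something with over 40 N, if the wrist force passes 120 N, or if a joint passes its speed limit or range.

## Robot

A 7-joint arm with a two-finger parallel gripper is mounted at the origin on the work surface. World frame = base frame: x ahead of the robot, y to its left, z up, the work surface at z = 0. Lengths are in m, angles in rad, forces in N, time in s.
With the tool pointing down it reaches from about 0.35 to 0.9 m from the base axis. Payload 8.1 kg.
Tool frame: the origin (TCP) lies midway between the tips of the shut fingers; the grasp point (between the pads) lies 19 mm behind it; z points along the fingers, y is the line along which they close (so a half turn about z gives the same grasp; the last joint's range is limited). The gripper opens to 92 mm and grips with 3 to 60 N. Pads are 19 mm wide; open, the fingers measure 130 mm over their backs; the gripper's body (75 mm by 190 mm) begins 47 mm behind the grasp point.
Start: joints at [1.198, 0.434, 0.025, 1.573, -0.012, 1.134, -0.075], TCP at [0.167, -0.602, 0.195] pointing down, gripper open.
Joint ranges: [-2.62, 2.62], [-0.44, 2.09], [-1.27, 1.32], [0.08, 2.57], [-1.32, 4.46], [0.12, 2], [-2.74, 2.74]. Speed limits (rad/s): [2.22, 2.22, 3.01, 3.01, 3.14, 3.14, 3.14].

## Interface

Orientations are given as a rotation vector (axis times angle).
In Python, from cell import arm gives the robot as it stands.
- The arm moves only by the tool move_arm, never from a script. Its argument "motion" is a list of rows, each an object of numbers: "tx", "ty", "tz": the shift along the tool's x, y, z normalised to -1 to 1, where 1 is 1000 mm; "twist": the turn about the tool's z normalised to -1 to 1, where 1 is pi/2 rad. In form: [{"tx": .., "ty": .., "tz": .., "twist": ..}, ...]. A call has 1 to 12 rows; each row shifts and turns the commanded pose from where the row before left it, along the tool's axes as they then stand; what a row does not reach is not made up. A row lasts 1/10 s, in which the tool goes at most 50 mm and 8.59 degrees, less where a joint would pass 70% of its speed; a pose out of reach is approached as far as the arm can. A call with a number of a shift or a turn outside -1 to 1 is refused whole. A call with a gripper value outside its range is refused whole. "gripper" is the gripper's target within -1 to 1 (shut at 1, half-way at 0, fully open at -1), set as the call begins (left out, the last holds). The fingers move at their own pace and stop on an object; "squeeze" is the grip in N (left out, the last holds). Time passes only in rows, so rows that do not move let the fingers close. It gives the time, the measured TCP pose, the force, the opening and the grip force at its end, in the units of the state.
- arm.observe(): the state, without advancing time (a new reading comes with each control period).
- arm.get_image(name): name is "scene" or "top"; returns the picture (480x640x3 uint8, red, green, blue); there is no depth.
- arm.calibration(name): a dict with "K" (3x3 intrinsics, pixels), "T" (4x4, takes a point from camera to world coordinates). Camera axes: x right, y down, z forward; pixel columns grow to the right and rows downward; lengths in m; the calibration is good to about 2 mm. A picture is of the moment at which its call begins. calibration takes no time and is no camera call.
- arm.sign_off(): hands the job in; it is judged then, once.
Trained networks look in the newest picture that a camera, given by its name, has taken for a name from the list of things; names that differ only in an ending like _2 or _b are one class to them, and where a whole thing is asked for, a point or a joint stands for the part that bears it (a point fixed in the world has none). Each returns a list of dicts, best first, with "conf" (0 to 1); they miss things now and then, are a little off and sometimes report something else, mostly with a low value. They report only what shows in the picture. A call takes as long as a camera call. They do not tell look-alikes from the thing itself.
- arm.look_for(camera, query): "point" ([column, row] as shares, 0 to 1, of the picture: columns of its width, rows of its height, amid what is visible of it).
- arm.regions_of(camera, query): "region" (480x640 bool, what is visible of it) and "point" ([column, row] as shares, 0 to 1, of the picture: columns of its width, rows of its height, amid what is visible of it).
- arm.place_of(camera, query): "point" ([column, row] as shares, 0 to 1, of the picture: columns of its width, rows of its height: a listed point, or the origin of a listed thing).
The state is a dict: "clock": time; "joints": joint angles; "dq": joint speeds; "joint_efforts": joint torques, N m; "position": TCP position; "ee_rot": TCP orientation; "force": force on the tool from outside, world axes, zero at the start; "ft_torque": the same for the moment, N m; "width": opening from 0.0 (shut) to 1.0 (fully open); "gripper_force": force on a finger pad.
Only numpy, scipy, OpenCV 4.12 (cv2) and the standard library are available. Lean on these libraries where they do the work, as an engineer would, in place of code of your own. Each camera call takes 0.05 s, during which the arm holds its last target. There are 200 camera calls.

## Working session

There is one attempt and no reset: what is moved stays moved. The work goes in short steps, Python scripts to look and compute and a tool call to move; the robot and the scene stay as the last step left them, time stands still between calls to the robot, and variables do not carry over. Pictures are saved under pics/ and viewed, at most 10 in all, crops included, and the job is handed in when it is done.

Besides the shell and the picture viewer there is one more tool, called after "Request:" as name([rows], argument=value, ...), one row to a line, values as JSON. move_arm: Moves the arm, as the interface text tells. Scaled input: -1 to 1 covers 1000 mm each way for a shift and pi/2 rad each way for a turn. Its arguments: {"type":"object","properties":{"motion":{"type":"array","items":{"type":"object","properties":{"tx":{"type":"number"},"ty":{"type":"number"},"tz":{"type":"number"},"twist":{"type":"number"}}}},"gripper":{"type":"number"},"squeeze":{"type":"number"}},"required":["motion"]}

```bash
ls; mkdir -p pics
python3 - <<'E'
from cell import arm
import cv2,numpy as np
s=arm.observe();print({k:np.round(v,3) for k,v in s.items()})
for c in("scene","top"):
    im=arm.get_image(c);cv2.imwrite(f"pics/{c}0.png",im[:,:,::-1])
    k=arm.calibration(c);print(c,np.round(k["K"],1).tolist(),np.round(k["T"],4).tolist())
for c in("top","scene"):
  for q in("jig","stop","wheel_axis","crank_grip","plunger_tip","module","module_front","spray","screwdriver","spare_knob"):
    try: print(c,q,[(np.round(np.array(d["point"])*[640,480],1).tolist(),round(d["conf"],2)) for d in arm.place_of(c,q)[:4]])
    except Exception as e: print(c,q,e)
print(arm.observe()["clock"])
E
```

```text
pics
{'clock': np.float64(0.0), 'joints': array([ 1.198,  0.435,  0.025,  1.574, -0.012,  1.134, -0.075]), 'dq': array([-0.001,  0.001, -0.001, -0.   ,  0.001,  0.   , -0.002]), 'joint_efforts': array([-1.0000e-03, -6.6786e+01,  9.8400e-01, -3.1447e+01, -6.1000e-02,
        4.3000e-02,  0.0000e+00]), 'position': array([ 0.166, -0.602,  0.195]), 'ee_rot': array([-3.112e+00, -4.220e-01,  1.000e-03]), 'force': array([-0.192, -0.325, -0.31 ]), 'ft_torque': array([ 0.014,  0.003, -0.056]), 'gripper_force': np.float64(0.0), 'width': np.float64(0.999)}
scene [[449.5, 0.0, 314.0], [0.0, 449.5, 235.2], [0.0, 0.0, 1.0]] [[-0.8802, 0.2526, -0.4019, 1.0037], [0.4746, 0.4836, -0.7354, 0.9278], [0.0086, -0.838, -0.5456, 0.7293], [0.0, 0.0, 0.0, 1.0]]
top [[481.2, 0.0, 319.8], [0.0, 481.2, 243.1], [0.0, 0.0, 1.0]] [[-0.0269, -0.9931, 0.1141, 0.4294], [-0.9995, 0.0247, -0.0206, 0.0506], [0.0176, -0.1146, -0.9933, 1.0158], [0.0, 0.0, 0.0, 1.0]]
top jig [([291.0, 209.4], 0.9)]
top stop [([287.6, 204.9], 0.8)]
top wheel_axis [([224.3, 223.3], 0.65)]
top crank_grip [([217.6, 238.6], 0.68)]
top plunger_t
[... 237 characters left out ...]
[450.2, 172.0], 0.6)]
top screwdriver [([148.5, 298.9], 0.95), ([476.4, 281.7], 0.66)]
top spare_knob [([169.3, 200.5], 0.68)]
scene jig [([284.9, 274.3], 0.83)]
scene stop [([290.1, 272.0], 0.62)]
scene wheel_axis [([324.9, 272.6], 0.62)]
scene crank_grip [([347.3, 268.6], 0.94)]
scene plunger_tip [([293.5, 269.4], 0.53)]
scene module [([303.4, 185.7], 0.68), ([282.9, 194.9], 0.59), ([297.1, 204.4], 0.44)]
scene module_front [([300.9, 202.1], 0.76), ([281.2, 195.9], 0.73), ([302.2, 181.1], 0.56)]
scene spray [([218.8, 223.6], 0.58), ([419.3, 325.7], 0.55)]
scene screwdriver [([418.9, 327.6], 0.66), ([330.2, 345.4], 0.19)]
scene spare_knob [([330.0, 346.2], 0.53), ([220.2, 220.2], 0.49)]
1.1
```

View pics/top0.png

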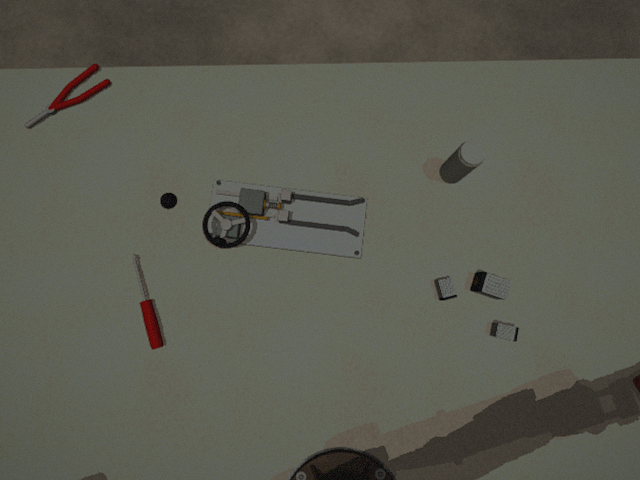

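View pics/scene0.png

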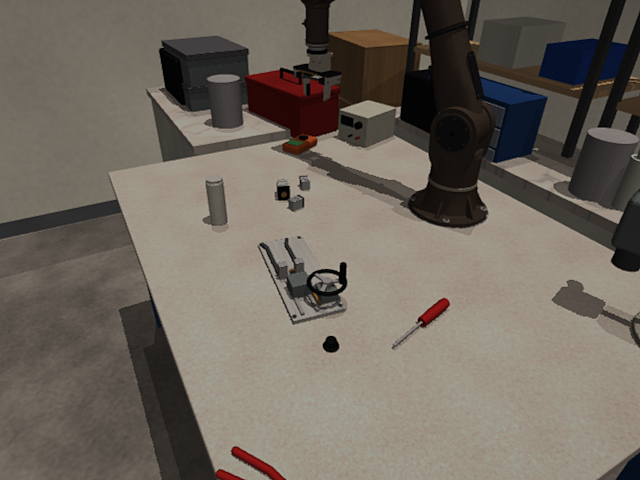

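The top view shows the jig at (285,220), with the wheel at (226,224). The module candidates are a large block at (490,285), a small one at (445,288) and another small one at (505,331). By size the large one at (490,285) looks right, with its black end at (477,282). I'll check it in one close crop with metric measurements.

```bash
cat > h.py <<'E'
import numpy as np,cv2
from cell import arm
CAL={c:arm.calibration(c) for c in("top","scene")}
def w(c,px,z):
    K,T=CAL[c]["K"],np.array(CAL[c]["T"]); d=T[:3,:3]@np.linalg.solve(K,[px[0],px[1],1.]); o=T[:3,3]
    return (o+d*(z-o[2])/d[2])
def pix(c,p):
    K,T=CAL[c]["K"],np.array(CAL[c]["T"]); q=np.array(K)@(T[:3,:3].T@(np.array(p)-T[:3,3])); return q[:2]/q[2]
E
python3 - <<'E'
from h import *
im=cv2.imread("pics/top0.png")
a=cv2.resize(im[165:270,195:375],(800,467),interpolation=cv2.INTER_CUBIC)  # 4.444x
b=cv2.resize(im[262:350,420:530],None,fx=5,fy=5,interpolation=cv2.INTER_CUBIC)
b=np.clip(b*1.6,0,255).astype(np.uint8)
s=cv2.imread("pics/scene0.png")[225:330,240:360]
c=cv2.resize(s,None,fx=3,fy=3,interpolation=cv2.INTER_CUBIC)
o=np.zeros((600,800,3),np.uint8);aa=cv2.resize(np.clip(a*1.5,0,255).astype(np.uint8),(540,315));o[:315,:540]=aa
o[315:315+285,:356]=cv2.resize(b,(356,285));o[285:600,400:760]=c
cv2.imwrite("pics/crop1.png",o)
for q in("module",):
  for d in arm.regions_of("top",q):
    cnt=max(cv2.findContours(d["region"].astype(np.uint8),0,1)[0],key=cv2.contourArea)
    print(q,d["conf"],np.array(d["point"])*[640,480],d["region"].sum(),cv2.minAreaRect(cnt))
for d in arm.regions_of("top","jig"):
    cnt=max(cv2.findContours(d["region"].astype(np.uint8),0,1)[0],key=cv2.contourArea)
    print("jig",d["conf"],cv2.boxPoints(cv2.minAreaRect(cnt)).tolist(), cv2.approxPolyDP(cnt,4,True)[:,0].tolist())
for n,c,p,z in(("jig","top",(291,209.4),0),("stop","top",(287.6,204.9),.012),("axis","top",(224.3,223.3),.09),("crank","top",(217.6,238.6),.09),("tip","top",(277,208.4),.034),("mod","top",(486.9,288.6),0),("front","top",(474.4,282.6),.022),("crank","scene",(347.3,268.6),.09),("axis","scene",(324.9,272.6),.09),("jig","scene",(284.9,274.3),0),("modf","scene",(281.2,195.9),.022),("mod","scene",(282.9,194.9),0)):print(n,c,w(c,p,z).round(4))
E
```

```text
module 0.82 [505.088 327.696] 349 ((503.6297607421875, 331.5783996582031), (27.42350959777832, 13.674993515014648), 17.10272979736328)
module 0.78 [447.296 289.296] 351 ((444.8529968261719, 288.9117736816406), (20.61552619934082, 17.705097198486328), 75.96376037597656)
module 0.6 [490.176 287.088] 839 ((489.75, 285.25), (38.263553619384766, 22.76839828491211), 18.43494987487793)
jig 0.87 [[199.71859741210938, 246.23638916015625], [205.57974243164062, 178.8330078125], [367.9606018066406, 192.95309448242188], [362.0994567871094, 260.3564758300781]] [[213, 181], [202, 220], [205, 238], [213, 245], [360, 256], [366, 198]]
jig top [0.6203 0.0892 0.    ]
stop top [0.6279 0.0957 0.012 ]
axis top [0.5791 0.2155 0.09  ]
crank top [0.5495 0.2286 0.09  ]
tip top [0.6167 0.1168 0.034 ]
mod top [ 0.4406 -0.3213  0.    ]
front top [ 0.4534 -0.288   0.022 ]
crank scene [0.5318 0.2285 0.09  ]
axis scene [0.5858 0.2174 0.09  ]
jig scene [0.6233 0.0749 0.    ]
modf scene [ 0.4658 -0.2869  0.022 ]
mod scene [ 0.4408 -0.3286  0.    ]
```

View pics/crop1.png

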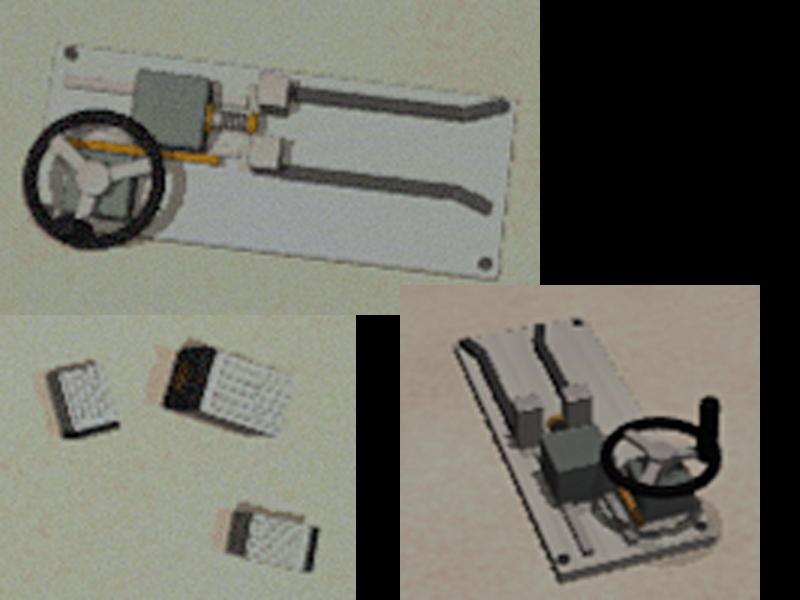

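The crop confirms it: the large block with the black end and brass contact at (477,282) is the module, and the other two are visibly smaller. The crank pin is at top ≈(220,241) and scene ≈(343,270). Next I fit the jig pose from the plate corners in both cameras, then the pin and module.

Run:
```python
from h import *
from scipy.optimize import least_squares
obs=[("top",(213.3,179),(.170,-.045,.012)),("top",(367,198.3),(-.16,-.045,.012)),("top",(360.7,258.3),(-.16,.085,.012)),("top",(226.3,225),(.12,.055,.06)),
("scene",(293.3,321.5),(.17,-.045,.012)),("scene",(346,303),(.17,.085,.012)),("scene",(258.3,245),(-.16,-.045,.012)),("scene",(300,236.7),(-.16,.085,.012))]
def P(q,p): 
    c,s=np.cos(q[2]),np.sin(q[2]); return np.array([q[0]+c*p[0]-s*p[1],q[1]+s*p[0]+c*p[1],p[2]])
for sel in(("top",),("top","scene")):
    f=lambda q:np.concatenate([pix(c,P(q,p))-o for c,o,p in obs if c in sel])
    r=least_squares(f,[.62,.09,1.5]);print(sel,r.x.round(4),f(r.x).round(1))
q=r.x
ax=P(q,(.12,.055,.09));print("axis",ax.round(4))
for c,o,z in(("top",(217.6,238.6),.09),("top",(220.3,242),.08),("scene",(343,270.7),.09),("scene",(347.3,268.6),.09)):
    p=w(c,o,z);d=p-ax;print("pin",c,p.round(4),"r",np.hypot(*d[:2]).round(4),"ang",np.arctan2(d[1],d[0]).round(3))
# module: minAreaRect-based refine: top face outline at z=.05
im=cv2.imread("pics/top0.png")
for n,px in(("LT",(473.5,272.5)),):pass
# crop corners of top face (crop scale 356/110=3.236, offset 420,262, y-315)
f=lambda x,y:(420+x/3.236,262+(y-315)/3.236)
for n,x,y in(("blackTL",183,340),("farTR",293,374),("farBR",277,437),("blackBL",165,408),("seamT",216,347),("seamB",195,412)):print(n,w("top",f(x,y),.05).round(4))
s=arm.observe();print(s["position"],s["ee_rot"])
```

```text
('top',) [0.6177 0.0908 1.4241] [-0.   0.2  0.4 -0.3 -0.   0.2 -0.3 -0.2]
('top', 'scene') [0.6171 0.0902 1.4309] [ 0.   1.   0.6 -0.5  0.6 -0.   0.1  0.5  0.1 -0.5  0.1  4.7 -1.1 -1.3
  0.6 -1.3]
axis [0.5794 0.2167 0.09  ]
pin top [0.5495 0.2286 0.09  ] r 0.0321 ang 2.765
pin top [0.544  0.2253 0.08  ] r 0.0364 ang 2.906
pin scene [0.5449 0.2307 0.09  ] r 0.0372 ang 2.757
pin scene [0.5318 0.2285 0.09  ] r 0.0491 ang 2.899
blackTL [ 0.4785 -0.2845  0.05  ]
farTR [ 0.4555 -0.3521  0.05  ]
farBR [ 0.4169 -0.3392  0.05  ]
blackBL [ 0.4366 -0.2705  0.05  ]
seamT [ 0.4736 -0.3049  0.05  ]
seamB [ 0.4336 -0.2891  0.05  ]
[ 0.16656625 -0.60240724  0.19543679] [ 3.11303837e+00  4.22409595e-01 -3.05680733e-05]
```

Jig origin is ≈(0.618, 0.091) with yaw 1.425. The wheel axis is ≈(0.581, 0.2175), and the pin is ≈(0.545, 0.2295), at angle 2.82. I'll align the tool x axis with jig x first, so tool x = jig x and tool y = −jig y, then travel.

Request:
move_arm([
  {"twist": -0.092},
  {"twist": -0.092},
  {"twist": -0.092},
  {"twist": -0.092},
  {"twist": -0.092},
  {"twist": -0.092},
  {"twist": -0.092},
  {"twist": -0.092},
  {"tx": 0.03,"ty": 0.01},
  {"tx": 0.04,"ty": 0.012},
  {"tx": 0.04,"ty": 0.012},
  {"tx": 0.04,"ty": 0.012},
], gripper=-1, squeeze=30)

```text
invalid input
```

Request:
move_arm([
  {"tx": 0.04,"ty": 0.0115},
  {"tx": 0.04,"ty": 0.0115},
  {"tx": 0.04,"ty": 0.0115},
  {"tx": 0.04,"ty": 0.0115},
  {"tx": 0.04,"ty": 0.0115},
  {"tx": 0.04,"ty": 0.0115},
  {"tx": 0.04,"ty": 0.0115},
  {"tx": 0.04,"ty": 0.0115},
  {"tx": 0.04,"ty": 0.0115},
  {"tx": 0.04,"ty": 0.0115},
  {"tx": 0.04,"ty": 0.0115},
  {"tx": 0.02,"ty": 0.006},
])

```text
invalid input
```

Request:
move_arm([
  {"tx": 0,"ty": 0,"tz": 0,"twist": -0.092},
  {"tx": 0,"ty": 0,"tz": 0,"twist": -0.092},
  {"tx": 0,"ty": 0,"tz": 0,"twist": -0.092},
  {"tx": 0,"ty": 0,"tz": 0,"twist": -0.092},
  {"tx": 0,"ty": 0,"tz": 0,"twist": -0.092},
  {"tx": 0,"ty": 0,"tz": 0,"twist": -0.092},
  {"tx": 0,"ty": 0,"tz": 0,"twist": -0.092},
  {"tx": 0,"ty": 0,"tz": 0,"twist": -0.092},
  {"tx": 0.03,"ty": 0.01,"tz": 0,"twist": 0},
  {"tx": 0.04,"ty": 0.012,"tz": 0,"twist": 0},
  {"tx": 0.04,"ty": 0.012,"tz": 0,"twist": 0},
  {"tx": 0.04,"ty": 0.012,"tz": 0,"twist": 0},
], gripper=-1, squeeze=30)

```text
clock: 2.4
position: [0.2342, -0.4592, 0.1954]
ee_rot: [2.377, 2.054, -0.0]
force: [0.4, 0.0, 0.3]
width: 0.997
gripper_force: 0.0
```

Request:
move_arm([
  {"tx": 0.04,"ty": 0.0115,"tz": 0,"twist": 0},
  {"tx": 0.04,"ty": 0.0115,"tz": 0,"twist": 0},
  {"tx": 0.04,"ty": 0.0115,"tz": 0,"twist": 0},
  {"tx": 0.04,"ty": 0.0115,"tz": 0,"twist": 0},
  {"tx": 0.04,"ty": 0.0115,"tz": 0,"twist": 0},
  {"tx": 0.04,"ty": 0.0115,"tz": 0,"twist": 0},
  {"tx": 0.04,"ty": 0.0115,"tz": 0,"twist": 0},
  {"tx": 0.04,"ty": 0.0115,"tz": 0,"twist": 0},
  {"tx": 0.04,"ty": 0.0115,"tz": 0,"twist": 0},
  {"tx": 0.04,"ty": 0.0115,"tz": 0,"twist": 0},
  {"tx": 0.04,"ty": 0.0115,"tz": 0,"twist": 0},
  {"tx": 0.04,"ty": 0.0115,"tz": 0,"twist": 0},
])

```text
clock: 3.6
position: [0.4402, -0.0042, 0.1957]
ee_rot: [2.376, 2.054, 0.0]
force: [0.7, -0.5, -0.3]
width: 1.001
gripper_force: 0.0
```

Request:
move_arm([
  {"tx": 0.04,"ty": 0.0115,"tz": 0,"twist": 0},
  {"tx": 0.04,"ty": 0.0115,"tz": 0,"twist": 0},
  {"tx": 0.04,"ty": 0.0115,"tz": 0,"twist": 0},
  {"tx": 0.04,"ty": 0.0115,"tz": 0,"twist": 0},
  {"tx": 0.04,"ty": 0.0115,"tz": 0,"twist": 0},
  {"tx": 0.04,"ty": 0.0115,"tz": 0,"twist": 0},
  {"tx": 0.0066,"ty": 0.0004,"tz": 0,"twist": 0},
  {"tx": 0,"ty": 0,"tz": 0,"twist": 0},
  {"tx": 0,"ty": 0,"tz": 0,"twist": 0},
])

```text
clock: 4.5
position: [0.5438, 0.2272, 0.1952]
ee_rot: [2.377, 2.054, -0.002]
force: [-0.7, 0.0, 0.2]
width: 1.001
gripper_force: 0.0
```

Request:
move_arm([
  {"tx": 0.001,"ty": 0.001,"tz": 0.03,"twist": 0},
  {"tx": 0,"ty": 0,"tz": 0.03,"twist": 0},
  {"tx": 0,"ty": 0,"tz": 0.03,"twist": 0},
  {"tx": 0,"ty": 0,"tz": 0.028,"twist": 0},
  {"tx": 0,"ty": 0,"tz": 0,"twist": 0},
])

```text
clock: 5.0
position: [0.5431, 0.2253, 0.0743]
ee_rot: [-2.379, -2.052, 0.01]
force: [-0.7, 0.2, -0.4]
width: 1.002
gripper_force: 0.0
```

Run:
```python
from h import *
s=arm.observe();print(s["position"].round(4),s["force"].round(1))
a=arm.get_image("scene")[:,:,::-1]; cv2.imwrite("pics/s1.png",cv2.resize(a[215:315,270:400],None,fx=6,fy=6,interpolation=cv2.INTER_CUBIC))
p=s["position"].copy();p[2]=.095;print(pix("scene",p))
print([(np.array(d["point"])*[640,480],d["conf"]) for d in arm.place_of("scene","crank_grip")])
```

```text
[0.5431 0.2253 0.0743] [-0.7  0.2 -0.4]
[342.57109011 267.52126676]
[(array([342.208, 269.52 ]), 0.93), (array([283.008, 195.504]), 0.61)]
```

View pics/s1.png

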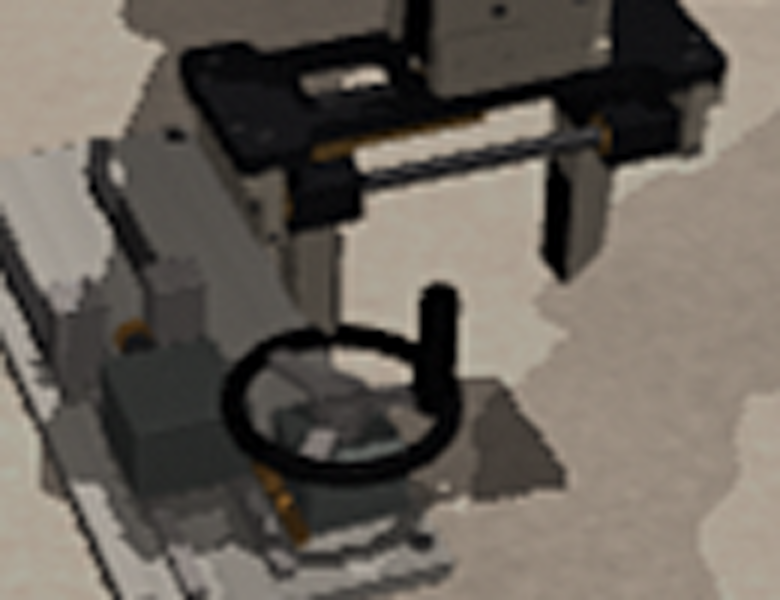

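The pin shows at crop (440,340), midway between the open fingers at crop (318,300) and (572,220), and the tool point agrees with the network's (342,269.5). Closing now.

Request:
move_arm([
  {"tx": 0,"ty": 0,"tz": 0,"twist": 0},
  {"tx": 0,"ty": 0,"tz": 0,"twist": 0},
  {"tx": 0,"ty": 0,"tz": 0,"twist": 0},
  {"tx": 0,"ty": 0,"tz": 0,"twist": 0},
  {"tx": 0,"ty": 0,"tz": 0,"twist": 0},
  {"tx": 0,"ty": 0,"tz": 0,"twist": 0},
  {"tx": 0,"ty": 0,"tz": 0,"twist": 0},
  {"tx": 0,"ty": 0,"tz": 0,"twist": 0},
], gripper=1, squeeze=30)

```text
clock: 5.9
position: [0.545, 0.2292, 0.0774]
ee_rot: [-2.376, -2.055, 0.0]
force: [0.6, 0.4, 0.6]
width: 0.353
gripper_force: 0.0
```

Run:
```python
from h import *
s=arm.observe();print(s["position"].round(4),s["force"].round(1),s["width"],s["gripper_force"],s["joints"].round(2))
im=arm.get_image("top");cv2.imwrite("pics/t_grip.png",im[:,:,::-1])
for q in("module","module_front"):print(q,[(np.round(np.array(d["point"])*[640,480],1).tolist(),round(d["conf"],2)) for d in arm.place_of("top",q)])
# circle table in jig axes for the crank: from grip angle a0 (jig frame)
q=(.6177,.0908,1.425);ax=np.array([.5807,.2175])
d=s["position"][:2]-ax;print("r",np.hypot(*d),"ang jig",np.arctan2(d[1],d[0])-1.425)
a0=np.arctan2(d[1],d[0])-1.425;st=.3
a=a0-st*np.arange(0,31);x=.038*np.cos(a);y=.038*np.sin(a)
print("tx",(np.diff(x)*1).round(4).tolist());print("ty",(-np.diff(y)).round(4).tolist())
```

```text
[0.545  0.2292 0.0774] [0.6 0.4 0.6] 0.35306171743294085 0.0 [-0.05  0.59 -0.64  1.75  0.42  0.94 -1.01]
module [([483.6, 287.7], 0.92), ([500.6, 327.3], 0.69), ([439.8, 285.6], 0.62)]
module_front [([476.4, 282.5], 0.94), ([448.6, 298.4], 0.72), ([511.9, 331.1], 0.67)]
r 0.03753235856971177 ang jig 1.398699502836951
tx [0.0108, 0.0092, 0.0069, 0.0039, 0.0006, -0.0028, -0.0059, -0.0085, -0.0104, -0.0113, -0.0112, -0.0101, -0.0081, -0.0053, -0.0021, 0.0012, 0.0045, 0.0074, 0.0096, 0.011, 0.0113, 0.0107, 0.0091, 0.0067, 0.0037, 0.0004, -0.003, -0.0061, -0.0087, -0.0104]
ty [0.0036, 0.0066, 0.0091, 0.0107, 0.0113, 0.011, 0.0097, 0.0075, 0.0046, 0.0014, -0.002, -0.0052, -0.008, -0.01, -0.0112, -0.0113, -0.0104, -0.0086, -0.006, -0.0029, 0.0004, 0.0038, 0.0068, 0.0092, 0.0107, 0.0114, 0.011, 0.0096, 0.0073, 0.0045]
```

Request:
move_arm([
  {"tx": 0,"ty": 0,"tz": 0,"twist": 0},
  {"tx": 0,"ty": 0,"tz": 0,"twist": 0},
  {"tx": 0,"ty": 0,"tz": 0,"twist": 0},
  {"tx": 0,"ty": 0,"tz": 0,"twist": 0},
  {"tx": 0,"ty": 0,"tz": 0,"twist": 0},
  {"tx": 0,"ty": 0,"tz": 0,"twist": 0},
])

```text
clock: 6.65
position: [0.5451, 0.2292, 0.0774]
ee_rot: [2.376, 2.055, 0.0]
force: [-0.6, -0.5, -0.5]
width: 0.004
gripper_force: 0.0
```

The fingers shut without the pin, so I need to look.

Run:
```python
from h import *
a=arm.get_image("scene")[:,:,::-1];t=arm.get_image("top")[:,:,::-1]
A=cv2.resize(a[215:315,290:400],None,fx=4,fy=4,interpolation=cv2.INTER_CUBIC)
B=np.clip(cv2.resize(t[180:280,160:250],None,fx=4,fy=4,interpolation=cv2.INTER_CUBIC)*1.6,0,255).astype(np.uint8)
cv2.imwrite("pics/s2.png",np.hstack([A,B]))
for c in("scene","top"):print(c,pix(c,[.545,.2292,.0774]),pix(c,[.545,.2292,.12]),[(np.round(np.array(d["point"])*[640,480],1).tolist(),round(d["conf"],2)) for d in arm.place_of(c,"crank_grip")])
```

```text
scene [342.40243957 274.64003489] [343.20234656 259.95862802] [([285.0, 195.5], 0.73), ([345.9, 271.1], 0.69)]
top [218.52192269 241.70213125] [214.1577123  239.02196305] []
```

View pics/s2.png

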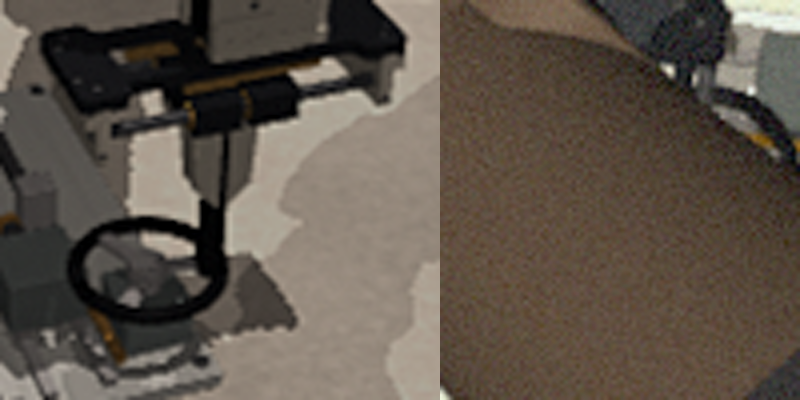

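The tips appear at scene (343.7,265), about 10 px above where FK puts them, and the pin is still unmoved at x≈343. I'll overlay the FK-predicted fingertips on the earlier pictures to find out why.

Run:
```python
from h import *
def mark(img,f,off,pts):
    for p,col in pts:
        q=(np.array(p)-off)*f; cv2.drawMarker(img,tuple(int(v) for v in q),col,cv2.MARKER_CROSS,14,1)
    return img
def tips(P,yaw,h): 
    y=np.array([np.sin(yaw),-np.cos(yaw),0]); return [(pix("scene",P),(0,0,255)),(pix("scene",P+h*y),(0,255,0)),(pix("scene",P-h*y),(255,0,0))]
s0=cv2.imread("pics/scene0.png")
A=cv2.resize(s0[40:140,270:370],None,fx=4,fy=4,interpolation=cv2.INTER_CUBIC)
mark(A,4,(270,40),tips(np.array([.1665,-.6024,.1954]),.27,.05))
s1=cv2.imread("pics/s1.png");P=np.array([.5445,.2285,.0765])
pts=tips(P,1.425,.05)
for z in(.063,.108):pts.append((pix("scene",[.545,.2292,z]),(0,255,255)))
for a in np.arange(0,6.28,.4):pts.append((pix("scene",[.5807+.048*np.cos(a),.2175+.048*np.sin(a),.064]),(255,0,255)))
mark(s1,6,(270,215),pts)
B=cv2.resize(s1[200:600,130:650],(400,308))
o=np.zeros((400,800,3),np.uint8);o[:,:400]=np.clip(A*1.3,0,255);o[:308,400:]=B
cv2.imwrite("pics/chk.png",o)
```

```text
(no output)
```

View pics/chk.png

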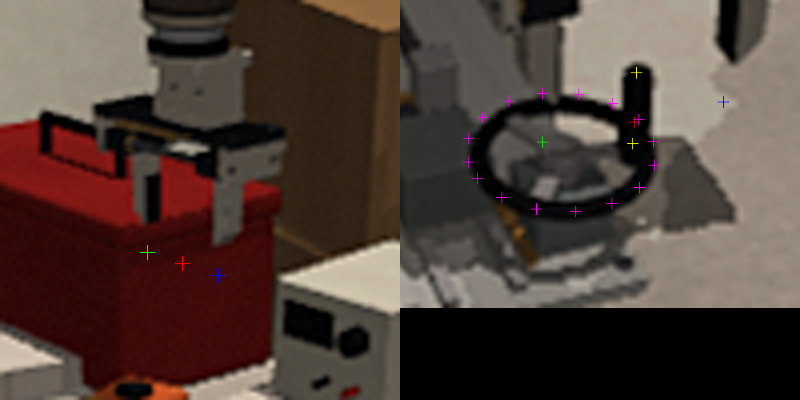

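Both views show the real fingertips about 28 mm above the reported TCP, so the fingers closed just over the pin's top (z = 108 mm). I'll measure the offset by touch: lower the shut fingers gently onto the pin top.

Request:
move_arm([
  {"tx": 0,"ty": 0,"tz": 0.001,"twist": 0},
  {"tx": 0,"ty": 0,"tz": 0.001,"twist": 0},
  {"tx": 0,"ty": 0,"tz": 0,"twist": 0},
  {"tx": 0,"ty": 0,"tz": 0,"twist": 0},
])

```text
clock: 7.25
position: [0.5455, 0.2299, 0.0769]
ee_rot: [2.376, 2.055, 0.002]
force: [-3.2, -1.6, 13.0]
width: 0.003
gripper_force: 6.6
```

Request:
move_arm([
  {"tx": 0,"ty": 0,"tz": 0.001,"twist": 0},
  {"tx": 0,"ty": 0,"tz": 0.001,"twist": 0},
  {"tx": 0,"ty": 0,"tz": 0,"twist": 0},
  {"tx": 0,"ty": 0,"tz": 0,"twist": 0},
])

```text
clock: 7.65
position: [0.5462, 0.2315, 0.0766]
ee_rot: [2.375, 2.055, 0.007]
force: [-5.9, -1.1, 25.6]
width: 0.004
gripper_force: 12.8
```

Contact came at a reading of z ≈ 0.077, which is truly 0.108, so the true tips sit ≈31 mm above the reading. I'll raise, open, go down to a reading of 0.045 and grip.

Request:
move_arm([
  {"tx": 0,"ty": 0,"tz": -0.01,"twist": 0},
  {"tx": 0,"ty": 0,"tz": -0.01,"twist": 0},
  {"tx": 0,"ty": 0,"tz": 0,"twist": 0},
  {"tx": 0,"ty": 0,"tz": 0,"twist": 0},
  {"tx": 0,"ty": 0,"tz": 0,"twist": 0},
  {"tx": 0,"ty": 0,"tz": 0,"twist": 0},
  {"tx": 0,"ty": 0,"tz": 0,"twist": 0},
  {"tx": 0,"ty": 0,"tz": 0,"twist": 0},
  {"tx": 0,"ty": 0,"tz": 0,"twist": 0},
  {"tx": 0,"ty": 0,"tz": 0,"twist": 0},
], gripper=-0.3)

```text
clock: 8.65
position: [0.5451, 0.2293, 0.0934]
ee_rot: [-2.376, -2.055, 0.0]
force: [0.3, 0.1, -0.4]
width: 0.65
gripper_force: 0.0
```

Request:
move_arm([
  {"tx": 0,"ty": 0,"tz": 0.008,"twist": 0},
  {"tx": 0,"ty": 0,"tz": 0.01,"twist": 0},
  {"tx": 0,"ty": 0,"tz": 0.01,"twist": 0},
  {"tx": 0,"ty": 0,"tz": 0.01,"twist": 0},
  {"tx": 0,"ty": 0,"tz": 0.01,"twist": 0},
  {"tx": 0,"ty": 0,"tz": 0,"twist": 0},
  {"tx": 0,"ty": 0,"tz": 0,"twist": 0},
])

```text
clock: 9.35
position: [0.5449, 0.2293, 0.0451]
ee_rot: [-2.376, -2.055, 0.001]
force: [-0.1, -0.6, 1.0]
width: 0.646
gripper_force: 0.0
```

Request:
move_arm([
  {"tx": 0,"ty": 0,"tz": 0,"twist": 0},
  {"tx": 0,"ty": 0,"tz": 0,"twist": 0},
  {"tx": 0,"ty": 0,"tz": 0,"twist": 0},
  {"tx": 0,"ty": 0,"tz": 0,"twist": 0},
  {"tx": 0,"ty": 0,"tz": 0,"twist": 0},
  {"tx": 0,"ty": 0,"tz": 0,"twist": 0},
  {"tx": 0,"ty": 0,"tz": 0,"twist": 0},
  {"tx": 0,"ty": 0,"tz": 0,"twist": 0},
  {"tx": 0,"ty": 0,"tz": 0,"twist": 0},
  {"tx": 0,"ty": 0,"tz": 0,"twist": 0},
], gripper=1)

```text
clock: 10.35
position: [0.5456, 0.2291, 0.0455]
ee_rot: [2.376, 2.054, 0.001]
force: [3.1, -0.6, -0.8]
width: 0.169
gripper_force: 30.0
```

Gripped: width 15.6 mm, 30 N. Winding clockwise along the 38 mm circle.

Request:
move_arm([
  {"tx": 0.0108,"ty": 0.0036,"tz": 0,"twist": 0},
  {"tx": 0.0092,"ty": 0.0066,"tz": 0,"twist": 0},
  {"tx": 0.0069,"ty": 0.0091,"tz": 0,"twist": 0},
  {"tx": 0.0039,"ty": 0.0107,"tz": 0,"twist": 0},
  {"tx": 0.0006,"ty": 0.0113,"tz": 0,"twist": 0},
  {"tx": 0,"ty": 0,"tz": 0,"twist": 0},
  {"tx": 0,"ty": 0,"tz": 0,"twist": 0},
])

```text
clock: 11.05
position: [0.5914, 0.2528, 0.0455]
ee_rot: [2.377, 2.052, -0.002]
force: [1.2, -5.5, 3.7]
width: 0.17
gripper_force: 30.0
```

```bash
cat > c.py <<'E'
from h import *
s=arm.observe();ax=np.array([.5807,.2175]);d=s["position"][:2]-ax;c,n=np.cos(1.425),np.sin(1.425);R=np.array([[c,n],[-n,c]])
print("pos",s["position"].round(4),"r",np.hypot(*d).round(4),"ang jig",(np.arctan2(d[1],d[0])-1.425).round(3),"F jig",(R@s["force"][:2]).round(1),s["force"][2].round(1),"w",round(float(s["width"]),3),"j",s["joints"].round(2),s["clock"])
E
python3 c.py
```

```text
pos [0.5914 0.2528 0.0455] r 0.0369 ang jig -0.148 F jig [-5.2 -2. ] 3.7 w 0.17 j [-0.1   0.69 -0.61  1.64  0.46  0.95 -1.02] 11.05
```

Request:
move_arm([
  {"tx": -0.0033,"ty": 0.011,"tz": 0,"twist": 0},
  {"tx": -0.0059,"ty": 0.0097,"tz": 0,"twist": 0},
  {"tx": -0.0085,"ty": 0.0075,"tz": 0,"twist": 0},
  {"tx": -0.0104,"ty": 0.0046,"tz": 0,"twist": 0},
  {"tx": -0.0113,"ty": 0.0014,"tz": 0,"twist": 0},
  {"tx": -0.0112,"ty": -0.002,"tz": 0,"twist": 0},
  {"tx": -0.0101,"ty": -0.0052,"tz": 0,"twist": 0},
  {"tx": 0,"ty": 0,"tz": 0,"twist": 0},
])

```text
clock: 11.85
position: [0.607, 0.1881, 0.0455]
ee_rot: [2.377, 2.053, -0.004]
force: [-3.4, -0.4, 4.7]
width: 0.166
gripper_force: 30.0
```

```bash
python3 c.py
```

```text
pos [0.607  0.1881 0.0455] r 0.0395 ang jig -2.266 F jig [-0.9  3.3] 4.7 w 0.166 j [ 0.01  0.68 -0.61  1.66  0.46  0.95 -0.92] 11.85
```

Request:
move_arm([
  {"tx": -0.0081,"ty": -0.008,"tz": 0,"twist": 0},
  {"tx": -0.0053,"ty": -0.01,"tz": 0,"twist": 0},
  {"tx": -0.0021,"ty": -0.0112,"tz": 0,"twist": 0},
  {"tx": 0.0012,"ty": -0.0113,"tz": 0,"twist": 0},
  {"tx": 0.0045,"ty": -0.0104,"tz": 0,"twist": 0},
  {"tx": 0.0074,"ty": -0.0086,"tz": 0,"twist": 0},
  {"tx": 0,"ty": 0,"tz": 0,"twist": 0},
])

```text
clock: 12.55
position: [0.5475, 0.1987, 0.0455]
ee_rot: [-2.373, -2.057, -0.0]
force: [0.5, 4.2, 1.3]
width: 0.164
gripper_force: 30.0
```

```bash
python3 c.py
```

```text
pos [0.5475 0.1987 0.0455] r 0.0382 ang jig -4.051 F jig [4.2 0.1] 1.3 w 0.164 j [-0.01  0.62 -0.63  1.8   0.46  0.87 -0.99] 12.55
```

Request:
move_arm([
  {"tx": 0.0096,"ty": -0.006,"tz": 0,"twist": 0},
  {"tx": 0.0105,"ty": -0.0028,"tz": 0,"twist": 0},
  {"tx": 0,"ty": 0,"tz": 0,"twist": 0},
])

```text
clock: 12.85
position: [0.5434, 0.2195, 0.0455]
ee_rot: [2.375, 2.056, 0.001]
force: [3.8, 2.9, 0.6]
width: 0.163
gripper_force: 30.0
```

```bash
python3 c.py; python3 -c "
import numpy as np
a=-4.6-.1*np.arange(0,22);print((np.diff(.038*np.cos(a))).round(4).tolist(),(-np.diff(.038*np.sin(a))).round(4).tolist())"
```

```text
pos [0.5434 0.2195 0.0455] r 0.0373 ang jig 1.663 F jig [ 3.4 -3.4] 0.6 w 0.163 j [-0.05  0.62 -0.63  1.79  0.46  0.88 -1.03] 12.85
[0.0038, 0.0038, 0.0038, 0.0037, 0.0036, 0.0034, 0.0033, 0.0031, 0.0028, 0.0025, 0.0022, 0.0019, 0.0016, 0.0012, 0.0009, 0.0005, 0.0001, -0.0003, -0.0006, -0.001, -0.0014] [-0.0002, 0.0001, 0.0005, 0.0009, 0.0013, 0.0016, 0.0019, 0.0023, 0.0026, 0.0028, 0.0031, 0.0033, 0.0034, 0.0036, 0.0037, 0.0038, 0.0038, 0.0038, 0.0037, 0.0037, 0.0035]
```

Request:
move_arm([
  {"tx": 0.0038,"ty": 0,"tz": 0,"twist": 0},
  {"tx": 0.0038,"ty": 0.0002,"tz": 0,"twist": 0},
  {"tx": 0.0038,"ty": 0.0005,"tz": 0,"twist": 0},
  {"tx": 0,"ty": 0,"tz": 0,"twist": 0},
])

```text
clock: 13.25
position: [0.5455, 0.2291, 0.0454]
ee_rot: [2.376, 2.055, -0.002]
force: [2.0, -1.5, 5.0]
width: 0.168
gripper_force: 30.0
```

```bash
python3 c.py
```

```text
pos [0.5455 0.2291 0.0454] r 0.0371 ang jig 1.398 F jig [-1.2 -2.2] 5.0 w 0.168 j [-0.06  0.63 -0.62  1.78  0.46  0.89 -1.04] 13.25
```

Request:
move_arm([
  {"tx": 0.0037,"ty": 0.0009,"tz": 0,"twist": 0},
  {"tx": 0.0036,"ty": 0.0013,"tz": 0,"twist": 0},
  {"tx": 0.0034,"ty": 0.0016,"tz": 0,"twist": 0},
  {"tx": 0,"ty": 0,"tz": 0,"twist": 0},
])

```text
clock: 13.65
position: [0.5508, 0.239, 0.0455]
ee_rot: [2.376, 2.054, -0.002]
force: [0.9, -2.6, 6.1]
width: 0.167
gripper_force: 30.0
```

```bash
python3 c.py
python3 - <<'E'
from h import *
a=arm.get_image("scene")[:,:,::-1];cv2.imwrite("pics/s3.png",cv2.resize(a[220:320,240:360],None,fx=6,fy=6,interpolation=cv2.INTER_CUBIC))
E
```

```text
pos [0.5508 0.239  0.0455] r 0.0368 ang jig 1.094 F jig [-2.4 -1.2] 6.1 w 0.167 j [-0.08  0.64 -0.62  1.75  0.46  0.9  -1.05] 13.65
```

View pics/s3.png

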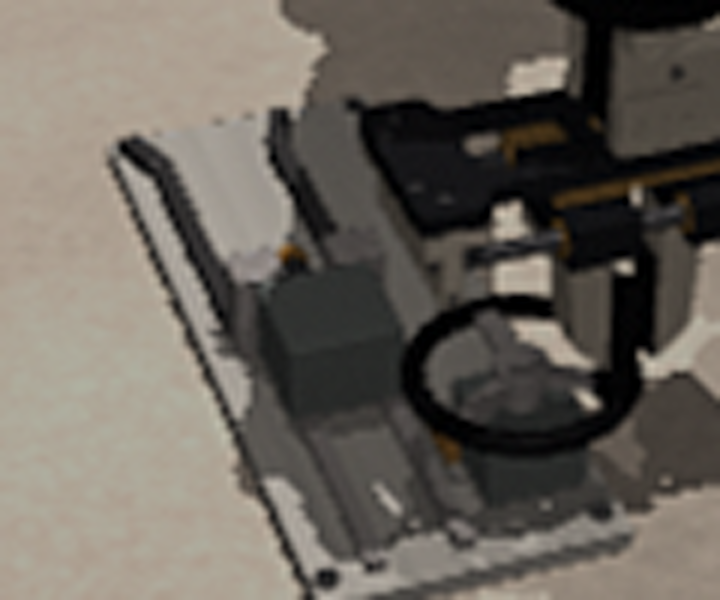

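The carriage (crop (330,340)) is now close behind the stop blocks, with the brass nose showing at (290,252). I'll keep winding in small steps until the tangential force rises.

Request:
move_arm([
  {"tx": 0.0033,"ty": 0.0019,"tz": 0,"twist": 0},
  {"tx": 0.0031,"ty": 0.0023,"tz": 0,"twist": 0},
  {"tx": 0.0028,"ty": 0.0026,"tz": 0,"twist": 0},
  {"tx": 0,"ty": 0,"tz": 0,"twist": 0},
])

```text
clock: 14.1
position: [0.5553, 0.244, 0.0452]
ee_rot: [2.376, 2.054, -0.015]
force: [-12.6, -12.1, 20.3]
width: 0.163
gripper_force: 30.0
```

```bash
python3 c.py
```

```text
pos [0.5553 0.244  0.0452] r 0.0367 ang jig 0.911 F jig [-13.8  10.7] 20.3 w 0.163 j [-0.09  0.65 -0.62  1.73  0.46  0.92 -1.05] 14.1
```

Request:
move_arm([
  {"tx": 0.0025,"ty": 0.0028,"tz": 0,"twist": 0},
  {"tx": 0.0022,"ty": 0.0031,"tz": 0,"twist": 0},
  {"tx": 0,"ty": 0,"tz": 0,"twist": 0},
])

```text
clock: 14.4
position: [0.5582, 0.2465, 0.045]
ee_rot: [-2.376, -2.055, 0.025]
force: [-25.1, -17.0, 32.3]
width: 0.168
gripper_force: 30.0
```

```bash
python3 c.py
```

```text
pos [0.5582 0.2465 0.045 ] r 0.0367 ang jig 0.806 F jig [-20.5  22.4] 32.3 w 0.168 j [-0.1   0.66 -0.62  1.71  0.46  0.93 -1.04] 14.4
```

The tangential force jumped to about 30 N, so the carriage is hard on the stop. I'll relieve part of the overshoot, release, and lift off.

Request:
move_arm([
  {"tx": -0.0022,"ty": -0.0022,"tz": 0,"twist": 0},
  {"tx": 0,"ty": 0,"tz": 0,"twist": 0},
  {"tx": 0,"ty": 0,"tz": 0,"twist": 0},
])

```text
clock: 14.7
position: [0.5565, 0.2451, 0.0451]
ee_rot: [-2.376, -2.055, 0.022]
force: [-21.0, -15.5, 28.2]
width: 0.169
gripper_force: 30.0
```

```bash
python3 c.py
```

```text
pos [0.5565 0.2451 0.0451] r 0.0367 ang jig 0.865 F jig [-18.4  18.5] 28.2 w 0.169 j [-0.1   0.66 -0.62  1.72  0.46  0.93 -1.05] 14.7
```

Request:
move_arm([
  {"tx": 0,"ty": 0,"tz": 0,"twist": 0},
  {"tx": 0,"ty": 0,"tz": 0,"twist": 0},
  {"tx": 0,"ty": 0,"tz": 0,"twist": 0},
  {"tx": 0,"ty": 0,"tz": 0,"twist": 0},
  {"tx": 0,"ty": 0,"tz": -0.03,"twist": 0},
  {"tx": 0,"ty": 0,"tz": -0.03,"twist": 0},
  {"tx": 0,"ty": 0,"tz": -0.03,"twist": 0},
  {"tx": 0,"ty": 0,"tz": -0.02,"twist": 0},
  {"tx": 0,"ty": 0,"tz": 0,"twist": 0},
], gripper=-1)

```text
clock: 15.6
position: [0.5646, 0.2502, 0.1583]
ee_rot: [2.376, 2.054, 0.007]
force: [0.6, 0.1, 0.2]
width: 0.901
gripper_force: 0.0
```

Next I measure the module: fit its box outline to the network masks in both cameras, and check the carriage with the arm lifted.

Run:
```python
from h import *
from scipy.optimize import minimize
R={}
for c in("top","scene"):
    im=arm.get_image(c);cv2.imwrite(f"pics/m_{c}.png",im[:,:,::-1])
    g=pix(c,[.4465,-.3175,.025])
    best=[d for d in arm.regions_of(c,"module") if np.hypot(*(np.array(d["point"])*[640,480]-g))<14]
    print(c,g.round(1),[(d["conf"],int(d["region"].sum())) for d in best])
    if best:R[c]=best[0]["region"]
    print([(np.round(w(c,np.array(d["point"])*[640,480],z),4).tolist(),round(d["conf"],2)) for q,z in(("module",0),("module_front",.022)) for d in arm.place_of(c,q)])
S=8
def mask(c,q,x0,y0,n):
    cx,s=np.cos(q[2]),np.sin(q[2]);P=[]
    for x in(-.03,.03):
        for y in(-.02,.02):
            for z in(0,.051):P.append((pix(c,[q[0]+cx*x-s*y,q[1]+s*x+cx*y,z])-[x0-.5,y0-.5])*S)
    m=np.zeros((n*S,n*S),np.uint8);cv2.fillConvexPoly(m,cv2.convexHull((np.array(P)*16).astype(np.int32)),1,8,4)
    return cv2.resize(m.astype(np.float32),(n,n),interpolation=cv2.INTER_AREA)
def cost(q,cs):
    t=0
    for c in cs:
        g=pix(c,[.4465,-.3175,.025]);x0,y0=int(g[0])-40,int(g[1])-40
        r=R[c][y0:y0+80,x0:x0+80].astype(float);t+=np.abs(mask(c,q,x0,y0,80)-r).sum()/r.sum()
    return t
for cs in(["top"],["scene"],["top","scene"]):
    if all(c in R for c in cs):
        b=min((minimize(cost,[.4465,-.3175,y],args=(cs,),method="Nelder-Mead",options=dict(initial_simplex=np.array([[.4465,-.3175,y],[.4525,-.3175,y],[.4465,-.3235,y],[.4465,-.3175,y+.15]]))) for y in(1.1,1.2,1.3)),key=lambda r:r.fun);print(cs,b.x.round(4),b.fun)
a=cv2.imread("pics/m_top.png")
sp=[d for d in arm.place_of("top","spray")];print("spray",[(w("top",np.array(d["point"])*[640,480],0).round(3),d["conf"]) for d in sp])
A=cv2.resize(a[165:270,195:375],None,fx=4,fy=4,interpolation=cv2.INTER_CUBIC)
sc=cv2.imread("pics/m_scene.png")[225:330,240:350]
o=np.zeros((600,800,3),np.uint8);o[:300,:514]=cv2.resize(A,(514,300));o[300:,:314]=cv2.resize(sc,(314,300))
mm=a[262:322,455:525];o[320:560,400:680]=cv2.resize(mm,(280,240),interpolation=cv2.INTER_CUBIC)
q=b.x
for x,y in((-.03,-.02),(.03,-.02),(.03,.02),(-.03,.02)):
    p=(pix("top",[q[0]+np.cos(q[2])*x-np.sin(q[2])*y,q[1]+np.sin(q[2])*x+np.cos(q[2])*y,.05])-[455,262])*4+[400,320];cv2.drawMarker(o,tuple(int(v) for v in p),(0,0,255),0,10,1)
cv2.imwrite("pics/m.png",np.clip(o*1.4,0,255).astype(np.uint8))
```

```text
top [489.3 285.5] [(0.88, 833)]
[([0.3576, -0.3466, 0.0], 0.96), ([0.4447, -0.2194, 0.0], 0.77), ([0.4413, -0.3175, 0.0], 0.67), ([0.4567, -0.2966, 0.022], 0.76), ([0.4227, -0.2258, 0.022], 0.66), ([0.3527, -0.3584, 0.022], 0.65)]
scene [282.6 190.1] [(0.59, 251)]
[([0.4363, -0.3343, 0.0], 0.84), ([0.3486, -0.3676, 0.0], 0.66), ([0.4267, -0.2291, 0.0], 0.6), ([0.6253, 0.099, 0.022], 0.73), ([0.4661, -0.2776, 0.022], 0.56), ([0.3429, -0.3669, 0.022], 0.53), ([0.425, -0.2243, 0.022], 0.42)]
['top'] [ 0.4464 -0.3172  1.2284] 0.044305222088835534
['scene'] [ 0.444  -0.3191  1.1771] 0.08827191235059761
['top', 'scene'] [ 0.4458 -0.3171  1.2048] 0.1643911299579593
spray [(array([ 0.694, -0.265,  0.   ]), 0.65)]
```

View pics/m.png

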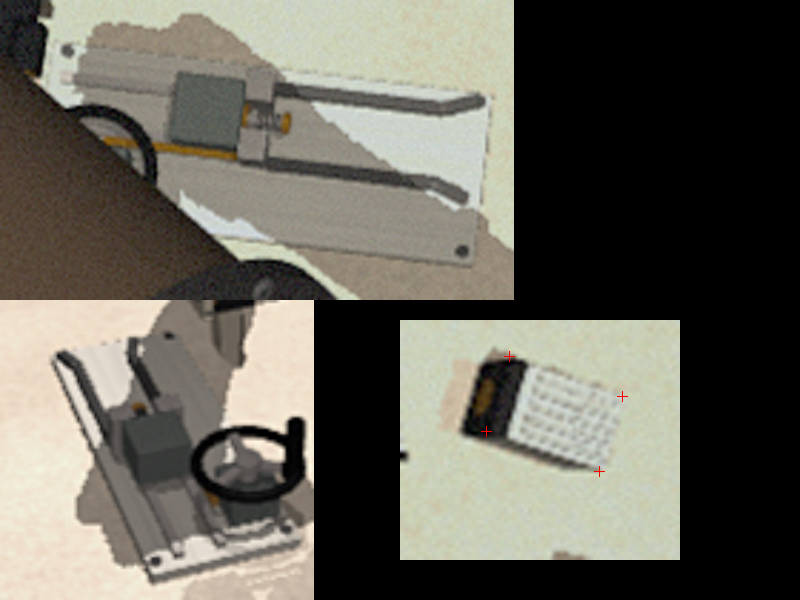

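The top crop shows the carriage tight against the stop blocks and the brass nose out in front. The fitted module corners sit right on its top face, giving centre (0.446, −0.317) and yaw 1.22. Moving over it.

Request:
move_arm([
  {"tx": -0.03,"ty": -0.0023,"tz": 0,"twist": 0},
  {"tx": -0.039,"ty": -0.0023,"tz": 0,"twist": 0},
  {"tx": -0.039,"ty": -0.0023,"tz": 0,"twist": 0},
  {"tx": -0.039,"ty": -0.0023,"tz": 0,"twist": 0},
  {"tx": -0.039,"ty": -0.0023,"tz": 0,"twist": 0},
  {"tx": -0.039,"ty": -0.0023,"tz": 0,"twist": 0},
  {"tx": -0.039,"ty": -0.0023,"tz": 0,"twist": 0},
  {"tx": -0.039,"ty": -0.0023,"tz": 0,"twist": 0},
  {"tx": -0.039,"ty": -0.0023,"tz": 0,"twist": 0},
  {"tx": -0.039,"ty": -0.0023,"tz": 0,"twist": 0},
  {"tx": -0.039,"ty": -0.0023,"tz": 0,"twist": 0},
  {"tx": -0.039,"ty": -0.0023,"tz": 0,"twist": 0},
], gripper=-0.5)

```text
clock: 17.25
position: [0.4689, -0.2027, 0.1554]
ee_rot: [2.376, 2.055, -0.0]
force: [0.8, 0.1, -0.2]
width: 0.751
gripper_force: 0.0
```

Request:
move_arm([
  {"tx": -0.039,"ty": -0.0023,"tz": 0,"twist": 0},
  {"tx": -0.039,"ty": -0.0023,"tz": 0,"twist": 0},
  {"tx": -0.0416,"ty": -0.0025,"tz": 0,"twist": 0},
  {"tx": 0,"ty": 0,"tz": 0,"twist": 0.065},
  {"tx": 0,"ty": 0,"tz": 0,"twist": 0.0655},
  {"tx": 0,"ty": 0,"tz": 0,"twist": 0},
  {"tx": 0,"ty": 0,"tz": 0,"twist": 0},
  {"tx": 0,"ty": 0,"tz": 0,"twist": 0},
])

```text
clock: 18.05
position: [0.4453, -0.3181, 0.1554]
ee_rot: [-2.571, -1.805, 0.0]
force: [-1.0, 0.7, 0.6]
width: 0.75
gripper_force: 0.0
```

```bash
cat > d.py <<'E'
import sys
from h import *
x,y,yaw=map(float,sys.argv[1:4])
s=arm.observe();r=s["ee_rot"];p=s["position"];
from scipy.spatial.transform import Rotation as Ro
R=Ro.from_rotvec(r).as_matrix();cy=np.arctan2(R[1,0],R[0,0])
print("pos",p.round(4),"yaw",cy.round(4),"tool d",(R.T@np.array([x-p[0],y-p[1],0])).round(4),"twist",(-(yaw-cy)/(np.pi/2)).round(4),"Ftool",(R.T@s["force"]).round(1),"w",round(float(s["width"]),3),"g",s["gripper_force"],"t",s["clock"],"j",s["joints"].round(2))
E
python3 d.py .4462 -.3172 1.22
```

```text
pos [ 0.4453 -0.3181  0.1554] yaw 1.2239 tool d [ 0.0012  0.0005 -0.    ] twist 0.0025 Ftool [ 0.3 -1.2 -0.6] w 0.75 g 0.0 t 18.05 j [ 0.93  0.41 -0.55  1.78  0.25  1.02 -0.06]
```

Request:
move_arm([
  {"tx": 0.001,"ty": 0.0005,"tz": 0.03,"twist": 0},
  {"tx": 0,"ty": 0,"tz": 0.04,"twist": 0},
  {"tx": 0,"ty": 0,"tz": 0.04,"twist": 0},
  {"tx": 0,"ty": 0,"tz": 0.03,"twist": 0},
  {"tx": 0,"ty": 0,"tz": 0.02,"twist": 0},
  {"tx": 0,"ty": 0,"tz": 0.01,"twist": 0},
  {"tx": 0,"ty": 0,"tz": 0,"twist": 0},
  {"tx": 0,"ty": 0,"tz": 0,"twist": 0},
])

```text
clock: 18.85
position: [0.4467, -0.3179, -0.0138]
ee_rot: [2.573, 1.801, 0.001]
force: [-0.1, -0.0, 0.1]
width: 0.752
gripper_force: 0.0
```

Request:
move_arm([
  {"tx": 0,"ty": 0,"tz": 0,"twist": 0},
  {"tx": 0,"ty": 0,"tz": 0,"twist": 0},
  {"tx": 0,"ty": 0,"tz": 0,"twist": 0},
  {"tx": 0,"ty": 0,"tz": 0,"twist": 0},
  {"tx": 0,"ty": 0,"tz": 0,"twist": 0},
  {"tx": 0,"ty": 0,"tz": 0,"twist": 0},
  {"tx": 0,"ty": 0,"tz": 0,"twist": 0},
  {"tx": 0,"ty": 0,"tz": 0,"twist": 0},
], gripper=1, squeeze=40)

```text
clock: 19.65
position: [0.4464, -0.318, -0.0141]
ee_rot: [2.574, 1.8, 0.0]
force: [-1.4, -0.5, 6.0]
width: 0.435
gripper_force: 40.0
```

```bash
python3 d.py .4462 -.3172 1.22
```

```text
pos [ 0.4464 -0.318  -0.0141] yaw 1.2208 tool d [ 0.0007 -0.0005 -0.    ] twist 0.0005 Ftool [-0.9 -1.1 -6. ] w 0.435 g 40.00094532966614 t 19.65 j [ 0.84  0.62 -0.45  1.94  0.42  0.67 -0.21]
```

Module gripped, 40 mm wide. Lifting, aligning with the jig, and carrying it over the channel so its origin is at jig x ≈ −75.

Request:
move_arm([
  {"tx": 0,"ty": 0,"tz": -0.02,"twist": 0},
  {"tx": 0,"ty": 0,"tz": -0.04,"twist": 0},
  {"tx": 0,"ty": 0,"tz": -0.04,"twist": 0},
  {"tx": 0,"ty": 0,"tz": 0,"twist": -0.044},
  {"tx": 0,"ty": 0,"tz": 0,"twist": -0.043},
  {"tx": 0,"ty": 0,"tz": 0,"twist": -0.043},
  {"tx": 0.03,"ty": 0.009,"tz": 0,"twist": 0},
  {"tx": 0.035,"ty": 0.011,"tz": 0,"twist": 0},
  {"tx": 0.035,"ty": 0.011,"tz": 0,"twist": 0},
  {"tx": 0.035,"ty": 0.011,"tz": 0,"twist": 0},
  {"tx": 0.035,"ty": 0.011,"tz": 0,"twist": 0},
  {"tx": 0.035,"ty": 0.011,"tz": 0,"twist": 0},
])

```text
clock: 20.85
position: [0.5387, -0.1229, 0.0848]
ee_rot: [-2.377, -2.053, 0.002]
force: [0.9, -0.6, -2.4]
width: 0.431
gripper_force: 40.0
```

Request:
move_arm([
  {"tx": 0.035,"ty": 0.011,"tz": 0,"twist": 0},
  {"tx": 0.035,"ty": 0.011,"tz": 0,"twist": 0},
  {"tx": 0.035,"ty": 0.011,"tz": 0,"twist": 0},
  {"tx": 0.03,"ty": 0.009,"tz": 0,"twist": 0},
  {"tx": 0.014,"ty": 0.004,"tz": 0,"twist": 0},
  {"tx": 0,"ty": 0,"tz": 0,"twist": 0},
  {"tx": 0,"ty": 0,"tz": 0,"twist": 0},
  {"tx": 0,"ty": 0,"tz": 0,"twist": 0},
])

```text
clock: 21.65
position: [0.6055, 0.0143, 0.0849]
ee_rot: [2.379, 2.051, -0.003]
force: [-0.3, -0.1, -3.0]
width: 0.431
gripper_force: 40.0
```

```bash
python3 d.py .6068 .0166 1.425;  python3 - <<'E'
from h import *
from scipy.optimize import least_squares
# axis from winding readings
P=np.array([[.5914,.2528],[.607,.1881],[.5475,.1987],[.5434,.2195],[.5455,.2291],[.5508,.239]])
r=least_squares(lambda a:np.hypot(*(P-a).T)-.038,[.5807,.2175]);print("axis",r.x.round(4),r.fun.round(4))
# rails from the free top picture: dark/bright profile across the channel near jig x=-.06,-.10
im=cv2.cvtColor(cv2.imread("pics/top0.png"),cv2.COLOR_BGR2GRAY).astype(np.float32)
for yaw in(1.425,):
  c,s=np.cos(yaw),np.sin(yaw)
  for x in(-.04,-.06,-.08,-.1,-.115):
    ys=np.arange(-.045,.046,.001)
    px=np.array([pix("top",[.6177+c*x-s*y,.0908+s*x+c*y,.02]) for y in ys],np.float32)
    v=cv2.remap(im,px[None,:,0],px[None,:,1],cv2.INTER_LINEAR)[0]
    f=lambda m:np.round((ys[m]*np.clip(v.max()*.85-v[m],0,None)).sum()/np.clip(v.max()*.85-v[m],0,None).sum(),4)
    print(x,f((ys<-.012)&(ys>-.04)),f((ys>.012)&(ys<.04)))
E
```

```text
pos [0.6055 0.0143 0.0849] yaw 1.423 tool d [ 0.0024  0.0009 -0.    ] twist -0.0013 Ftool [-0.1 -0.2  3. ] w 0.431 g 39.99902129173279 t 21.65 j [ 0.28  0.59 -0.58  1.71  0.38  0.96 -0.59]
axis [0.5812 0.2162] [ 0.      0.0001 -0.     -0.      0.      0.0001]
-0.04 -0.0282 0.0273
-0.06 -0.0281 0.0274
-0.08 -0.0285 0.0273
-0.1 -0.0283 0.0274
-0.115 -0.0284 0.0272
```

The fitted axis agrees with the vision to about 1 mm, and the rails are centred within 0.5 mm. Small correction, then lower into the channel.

Request:
move_arm([
  {"tx": 0.0013,"ty": 0.0015,"tz": 0.02,"twist": -0.0013},
  {"tx": 0,"ty": 0,"tz": 0.03,"twist": 0},
  {"tx": 0,"ty": 0,"tz": 0.015,"twist": 0},
  {"tx": 0,"ty": 0,"tz": 0.005,"twist": 0},
  {"tx": 0,"ty": 0,"tz": 0.004,"twist": 0},
  {"tx": 0,"ty": 0,"tz": 0.004,"twist": 0},
  {"tx": 0,"ty": 0,"tz": 0,"twist": 0},
  {"tx": 0,"ty": 0,"tz": 0,"twist": 0},
])

```text
clock: 22.45
position: [0.6084, 0.0177, 0.0081]
ee_rot: [2.375, 2.056, 0.001]
force: [0.3, 0.7, -2.6]
width: 0.434
gripper_force: 40.0
```

```bash
python3 d.py .6073 .0153 1.425
```

```text
pos [0.6084 0.0177 0.0081] yaw 1.4271 tool d [-0.0026 -0.0007 -0.    ] twist 0.0013 Ftool [0.7 0.2 2.6] w 0.434 g 39.99913036823273 t 22.45 j [ 0.24  0.68 -0.53  1.77  0.45  0.82 -0.65]
```

Request:
move_arm([
  {"tx": 0,"ty": -0.0004,"tz": 0.002,"twist": 0},
  {"tx": 0,"ty": 0,"tz": 0.002,"twist": 0},
  {"tx": 0,"ty": 0,"tz": 0.002,"twist": 0},
  {"tx": 0,"ty": 0,"tz": 0.002,"twist": 0},
  {"tx": 0,"ty": 0,"tz": 0.001,"twist": 0},
  {"tx": 0,"ty": 0,"tz": 0,"twist": 0},
  {"tx": 0,"ty": 0,"tz": 0,"twist": 0},
])

```text
clock: 23.15
position: [0.6076, 0.0177, -0.0016]
ee_rot: [-2.375, -2.056, 0.0]
force: [0.6, 0.3, -4.0]
width: 0.432
gripper_force: 40.0
```

```bash
python3 d.py .6073 .0153 1.425
```

```text
pos [ 0.6076  0.0177 -0.0016] yaw 1.4271 tool d [-0.0024  0.0001  0.    ] twist 0.0013 Ftool [0.4 0.5 4. ] w 0.432 g 39.999146461486816 t 23.15 j [ 0.24  0.69 -0.53  1.77  0.46  0.8  -0.66]
```

Seated in the channel with no rail contact. Sliding towards the plunger.

Request:
move_arm([
  {"tx": 0.008,"ty": 0,"tz": 0,"twist": 0},
  {"tx": 0.01,"ty": 0,"tz": 0,"twist": 0},
  {"tx": 0.008,"ty": 0,"tz": 0,"twist": 0},
  {"tx": 0.004,"ty": 0,"tz": 0,"twist": -0.0013},
  {"tx": 0.004,"ty": 0,"tz": 0,"twist": 0},
  {"tx": 0.002,"ty": 0,"tz": 0,"twist": 0},
  {"tx": 0,"ty": 0,"tz": 0,"twist": 0},
  {"tx": 0,"ty": 0,"tz": 0,"twist": 0},
])

```text
clock: 23.95
position: [0.6125, 0.0525, -0.0017]
ee_rot: [2.373, 2.058, -0.001]
force: [-0.9, -1.7, -1.6]
width: 0.436
gripper_force: 40.0
```

```bash
python3 d.py .6138 .0598 1.425
```

```text
pos [ 0.6125  0.0525 -0.0017] yaw 1.4285 tool d [ 0.0074  0.0003 -0.    ] twist 0.0023 Ftool [-1.8 -0.6  1.6] w 0.436 g 39.99940752983093 t 23.95 j [ 0.18  0.7  -0.52  1.75  0.46  0.81 -0.71]
```

Request:
move_arm([
  {"tx": 0.001,"ty": 0,"tz": 0,"twist": 0},
  {"tx": 0.001,"ty": 0,"tz": 0,"twist": 0},
  {"tx": 0.001,"ty": 0,"tz": 0,"twist": 0},
  {"tx": 0.001,"ty": 0,"tz": 0,"twist": 0},
  {"tx": 0.001,"ty": 0,"tz": 0,"twist": 0},
  {"tx": 0,"ty": 0,"tz": 0,"twist": 0},
  {"tx": 0,"ty": 0,"tz": 0,"twist": 0},
])

```text
clock: 24.65
position: [0.6133, 0.058, -0.0017]
ee_rot: [2.373, 2.059, -0.001]
force: [-0.7, -3.0, -2.6]
width: 0.433
gripper_force: 40.0
```

```bash
python3 d.py .6138 .0598 1.425
```

```text
pos [ 0.6133  0.058  -0.0017] yaw 1.4291 tool d [ 0.0018  0.0002 -0.    ] twist 0.0026 Ftool [-3.  -0.3  2.6] w 0.433 g 39.99922692775726 t 24.65 j [ 0.17  0.7  -0.52  1.75  0.46  0.82 -0.72]
```

Request:
move_arm([
  {"tx": 0.001,"ty": 0,"tz": 0,"twist": 0},
  {"tx": 0.001,"ty": 0,"tz": 0,"twist": 0},
  {"tx": 0,"ty": 0,"tz": 0,"twist": 0},
  {"tx": 0,"ty": 0,"tz": 0,"twist": 0},
])

```text
clock: 25.05
position: [0.6136, 0.0601, -0.0016]
ee_rot: [2.373, 2.058, -0.0]
force: [-1.3, -4.8, -2.2]
width: 0.433
gripper_force: 40.0
```

```bash
python3 d.py .6138 .0598 1.425
```

```text
pos [ 0.6136  0.0601 -0.0016] yaw 1.429 tool d [-0.0002  0.0002  0.    ] twist 0.0026 Ftool [-4.9 -0.6  2.2] w 0.433 g 39.99917149543762 t 25.05 j [ 0.16  0.7  -0.52  1.75  0.46  0.82 -0.72]
```

Spring force is now about 5 N, so I'm near the stop. Continuing 1 mm at a time.

Request:
move_arm([
  {"tx": 0.001,"ty": 0,"tz": 0,"twist": 0},
  {"tx": 0.001,"ty": 0,"tz": 0,"twist": 0},
  {"tx": 0,"ty": 0,"tz": 0,"twist": 0},
  {"tx": 0,"ty": 0,"tz": 0,"twist": 0},
])

```text
clock: 25.45
position: [0.6139, 0.062, -0.0017]
ee_rot: [2.373, 2.058, -0.001]
force: [-0.2, -5.8, -2.9]
width: 0.435
gripper_force: 40.0
```

```bash
python3 d.py .6138 .0598 1.425
```

```text
pos [ 0.6139  0.062  -0.0017] yaw 1.429 tool d [-0.0021  0.0002  0.    ] twist 0.0026 Ftool [-5.8  0.6  2.9] w 0.435 g 39.99916613101959 t 25.45 j [ 0.16  0.7  -0.52  1.75  0.46  0.82 -0.72]
```

Request:
move_arm([
  {"tx": 0.001,"ty": 0,"tz": 0,"twist": 0},
  {"tx": 0,"ty": 0,"tz": 0,"twist": 0},
  {"tx": 0,"ty": 0,"tz": 0,"twist": 0},
  {"tx": 0,"ty": 0,"tz": 0,"twist": 0},
])

```text
clock: 25.85
position: [0.614, 0.0624, -0.0016]
ee_rot: [2.373, 2.058, -0.001]
force: [-1.4, -7.1, -2.4]
width: 0.437
gripper_force: 40.0
```

```bash
python3 d.py .6138 .0598 1.425
```

```text
pos [ 0.614   0.0624 -0.0016] yaw 1.4285 tool d [-0.0026  0.0002  0.    ] twist 0.0023 Ftool [-7.2 -0.4  2.4] w 0.437 g 39.99916076660156 t 25.85 j [ 0.16  0.7  -0.52  1.75  0.46  0.82 -0.72]
```

Request:
move_arm([
  {"tx": 0.001,"ty": 0,"tz": 0,"twist": 0},
  {"tx": 0,"ty": 0,"tz": 0,"twist": 0},
  {"tx": 0,"ty": 0,"tz": 0,"twist": 0},
  {"tx": 0,"ty": 0,"tz": 0,"twist": 0},
])

```text
clock: 26.25
position: [0.6139, 0.0624, -0.0016]
ee_rot: [2.374, 2.057, -0.003]
force: [-2.4, -8.5, -0.7]
width: 0.426
gripper_force: 40.0
```

```bash
python3 d.py .6138 .0598 1.425
```

```text
pos [ 0.6139  0.0624 -0.0016] yaw 1.4279 tool d [-0.0026  0.0002  0.    ] twist 0.0019 Ftool [-8.8 -1.2  0.7] w 0.426 g 39.999672174453735 t 26.25 j [ 0.16  0.7  -0.52  1.75  0.46  0.82 -0.73]
```

Request:
move_arm([
  {"tx": 0.001,"ty": 0,"tz": 0,"twist": 0},
  {"tx": 0.001,"ty": 0,"tz": 0,"twist": 0},
  {"tx": 0,"ty": 0,"tz": 0,"twist": 0},
  {"tx": 0,"ty": 0,"tz": 0,"twist": 0},
  {"tx": 0,"ty": 0,"tz": 0,"twist": 0},
])

```text
clock: 26.75
position: [0.6139, 0.0624, -0.0016]
ee_rot: [2.374, 2.054, -0.007]
force: [-4.3, -13.5, 2.3]
width: 0.432
gripper_force: 40.0
```

```bash
python3 d.py .6138 .0598 1.425
python3 - <<'E'
from h import *
a=arm.get_image("scene")[:,:,::-1];t=arm.get_image("top")[:,:,::-1]
A=cv2.resize(a[225:325,250:360],None,fx=5,fy=5,interpolation=cv2.INTER_CUBIC)[:500]
B=cv2.resize(t[170:270,205:265],None,fx=4,fy=5,interpolation=cv2.INTER_CUBIC)
cv2.imwrite("pics/end.png",np.clip(np.hstack([A,B])*1.4,0,255).astype(np.uint8))
E
```

```text
pos [ 0.6139  0.0624 -0.0016] yaw 1.4265 tool d [-0.0025  0.0003  0.    ] twist 0.001 Ftool [-13.9  -2.3  -2.2] w 0.432 g 40.00051975250244 t 26.75 j [ 0.16  0.7  -0.52  1.75  0.46  0.82 -0.73]
```

View pics/end.png

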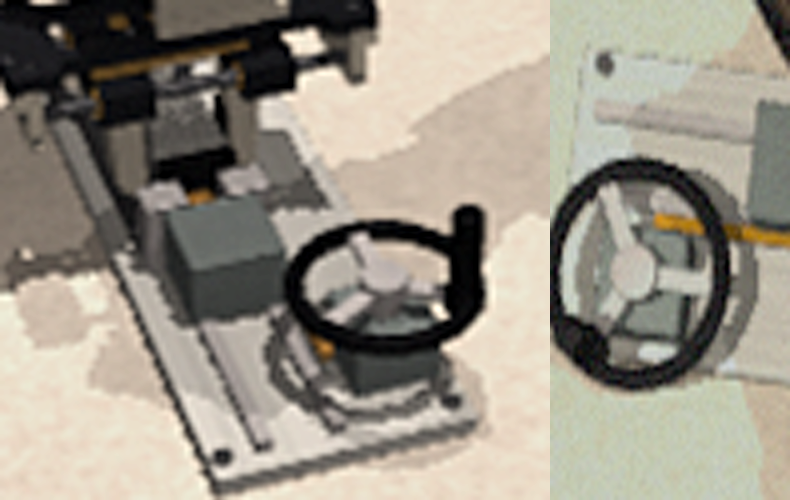

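The module's black end (crop (195,165)) sits squarely on both stop blocks, with the carriage tight behind them. Total push is 13.9 N, about 8.5 N beyond the spring, and the position no longer moves. Handing in.

```bash
python3 -c "
from cell import arm
print(arm.sign_off())"
```

```text
the job is handed in; nothing more can be done
None
```

I wound the carriage hard against the stop, and the gripper is holding the module squarely on the stop at about 8.5 N beyond the spring's push. I've handed the job in, but the sign-off returned no verdict.

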